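Lock the tube shaker's tray with its transit pin

TASK

Lock the shaker's sliding tray for transport. Its lock hole has stopped out of line with the hole in the lug below, so push the tapered drift down through both until it is fully home and has drawn the tray into line, keeping the hand itself off the shaker; then take the drift out, fit the straight transit pin in its place, fully home with its flange flat on the tray, and leave the drift standing in either hole of the pin stand, with the other things on the worktop left where they are.

Things in the scene. Friction and masses are not known exactly. Their poses are not given: they have to be found in the camera images.
- tray_hole (a point): Centre of the top rim of the lock hole (18 mm, through) in the tray's front tab: flat, 50 x 58 mm, 8 mm thick, top 88 mm above the worktop, at the right end of the tray's front. The aluminium tray (150 x 236 mm, black mat) has an edge 23 mm behind the hole, 4 mm above the tab; its bars stand 31 mm above the tab, 99 mm or more behind. Axes as the shaker's: y = direction of sliding, z up.
- lug_hole (a point): Centre of the top rim of the hole (18 mm, 66 mm deep, open below) in the fixed aluminium lug on the shaker's front, under the tab: 12 mm below the tab's top, with a 4 mm gap between. x to the shaker's back, y along the slide, z up. The tray's hole starts 6 to 9 mm off to +y (left seen from the robot), so the holes overlap by 9 to 12 mm.
- tray (a joint): Slide of the tray on the shaker in m, along the shaker's y; 0: tray hole and lug hole in line; positive: tray too far to +y (left). Range -0.013 to 0.013, starts at 0.006 to 0.009. The idle drive drags: a sideways push of about 5 N moves the tray, and it stays where it is left.
- shaker: White bench-top tube shaker, box 150 x 250 mm and 76 mm high without the tray, standing firmly on the worktop and not to be moved (it does not move). Origin: centre of its underside; x axis to its back, y to its left. The lug's hole is at (-0.099, -0.068) in this frame.
- drift_grip (a point): Tapered drift, middle of its grip. Long slim black handle 22 mm thick, 74 mm long, steel cap on top; below it a steel collar 28 mm wide, 6 mm thick; then the shank, 64 mm: 22 mm straight, 17 mm thick, then 42 mm of taper to a 5 mm tip. This point: 44 mm above the collar's underside, 108 mm above the tip; z away from the tip. Starts upright in one hole of the stand. 0.16 kg.
- drift_tip (a point): Tip of the drift, on its axis (5 mm in diameter).
- drift_collar (a point): Centre of the underside of the drift's collar, 64 mm above its tip.
- pin_grip (a point): Transit pin, middle of its grip. Short thick black knob 27 mm thick, 51 mm long, on a flat steel flange 36 mm wide, 5 mm thick; below it a straight steel shank 15 mm thick, 64 mm long, end hardly chamfered, no thread. This point: 33 mm above the flange's underside, 97 mm above the shank's end; z away from that end. Starts upright in the other hole of the stand. 0.14 kg.
- pin_tip (a point): Centre of the lower end of the pin's shank.
- pin_flange (a point): Centre of the underside of the pin's flange, 64 mm above the shank's end.
- stand_hole_a (a point): Centre of the top rim of one of the two through holes (19 mm) in the pin stand's top plate. The stand is a grey open sheet-steel bracket that does not move; top plate 60 x 150 mm, 5 mm thick, 85 mm above the worktop, free below. Collar and flange of drift and pin rest on it. Axes as the stand's: y along its two holes, z up.
- stand_hole_b (a point): Centre of the top rim of the stand's other hole, 72 mm along the stand's +y (left) from the first.
- specimen_cup: Bystander: specimen cup with a white screw lid, 63 mm in diameter, 72 mm high, to the right of the shaker. Origin at the centre of its underside.
- tally_counter: Bystander: round hand tally counter, 45 x 61 x 27 mm, behind the stand. Origin at the centre of its underside.
- sachet: Bystander: flat prep pad sachet, 50 x 50 x 7 mm, behind the stand. Origin at the centre of its underside.

How it is judged:
By the outcome, as a careful person would: the job done as asked, in the order asked, and still so for the second after the job is handed in, with the robot touching nothing.
It also fails if it takes over 72 s, if anything falls off the work surface, if the arm or the gripper's body presses on something with over 40 N, if the wrist force passes 120 N, or if a joint passes its speed limit or range.

ROBOT

A 6-joint arm with a two-finger parallel gripper is mounted at the origin on a cart in front of the work surface, level with it; the furniture and walls round the work are solid. World frame = base frame: x ahead of the robot, y to its left, z up, the work surface at z = 0. Lengths are in m, angles in rad, forces in N, time in s.
With the tool pointing down it reaches from about 0.375 to 0.9 m from the base axis. Payload 3.1 kg.
Tool frame: the origin (TCP) lies at the very end of the fingers, on their centre line; the grasp point (between the pads) lies arm.grip_depth behind it (arm.grip_depth is the distance from the TCP to the grasp point, in m); z points along the fingers, y is the line along which they close (so a half turn about z gives the same grasp; the last joint's range is limited). The gripper opens to 85 mm and grips with 20 to 120 N. Pads are 22 mm wide; open, the fingers measure 114 mm over their backs; the gripper's body (76 mm by 85 mm) begins 54 mm behind the grasp point. The pads swing forward as they close: fully open they stand 13 mm farther back than shut.
Start: joints at [-1.298, 0.527, 1.433, -0, 1.181, -0.178], TCP at [0.273, -0.562, 0.231] pointing down, gripper open.
Joint ranges: [-3.08, 3.08], [-0.75, 2.2], [0.22, 2.44], [-1.43, 4.57], [0, 2.65], [-2.85, 2.85]. Speed limits (rad/s): [2.79, 2.79, 3.14, 3.14, 3.14, 3.14].

INTERFACE

Orientations are given as a unit quaternion [x, y, z, w].
In Python, from cell import readout, imaging, ticket, arm gives the robot as it stands. The module is installed in compiled form; this text tells all that it offers.
- The arm moves only by the tool carry_out, never from a script. Its argument "series" is a list of rows, each a list of 3 entries, a list of its own where there are three numbers: the shift along the world's x, y, z each as a share of 80 mm, from -1 to 1, then the turn about the world's z as a share of 0.5 rad, from -1 to 1, then the opening, from 0 (shut) to 1 (fully open). In form: [[[tx, ty, tz], twist, hand], ...]. A call has 1 to 5 rows; each row is the pose to reach, as a shift and turn from the pose commanded when the call began; what a row does not reach only later rows make up. A row lasts 1/8 s, in which the tool goes at most 62.5 mm and 10.7 degrees, less where a joint would pass 70% of its speed; a pose out of reach is approached as far as the arm can. A call with a number of a shift or a turn outside -1 to 1 is refused whole. A call with a gripper value outside its range is refused whole. The fingers move at their own pace and stop on an object; "squeeze" is the grip in N (left out, the last holds). Time passes only in rows, so rows that repeat a pose let the fingers close. It gives the time, the measured TCP pose, the force, the opening and the grip force at its end, in the units of the state.
- readout.sense(): the state, without advancing time (a new reading comes with each control period).
- imaging.camera(name): name is "scene" or "top" or "wrist"; returns the picture (480x640x3 uint8, red, green, blue); there is no depth.
- imaging.calibration(name): a dict with "fx", "fy", "cx", "cy" (pixels), "k1" (the pictures are not rectified: a ray, as slopes to the right and down, at radius r is drawn at 1 + k1 r^2 times it, then the intrinsics apply), "camera_from_world" (4x4, takes a point from world to camera coordinates). Camera axes: x right, y up, looking along -z (the intrinsics and any distortion apply to the point x, -y, -z); pixel columns grow to the right and rows downward; lengths in m; the calibration is good to about 2 mm. A picture is of the moment at which its call begins: read the wrist's pose just before it. calibration takes no time and is no camera call; for the wrist camera it gives the pose at the moment of the call.
- ticket.hand_in(): hands the job in; it is judged then, once.
The state is a dict: "time_s": time; "q": joint angles; "dq": joint speeds; "effort": joint torques, N m; "ee_pos": TCP position; "tcp_rot": TCP orientation; "ft_force": force on the tool from outside, world axes, zero at the start; "ft_torque": the same for the moment, N m; "width": finger opening in m; "gripper_force": force on a finger pad.
Only numpy, scipy, OpenCV 4.12 (cv2) and the standard library are available. Lean on these libraries where they do the work, as an engineer would, in place of code of your own. Each camera call takes 0.05 s, during which the arm holds its last target. There are 200 camera calls.

## Working session

There is one attempt and no reset: what is moved stays moved. The work goes in short steps, Python scripts to look and compute and a tool call to move; the robot and the scene stay as the last step left them, time stands still between calls to the robot, and variables do not carry over. Pictures are saved under pics/ and viewed, at most 13 in all, crops included, and the job is handed in when it is done.

Besides the shell and the picture viewer there is one more tool, called after ">>>" as a command line: name --argument value ..., lists and objects as JSON in quotes. carry_out: Moves the arm, as the interface text tells. Its arguments: {"type":"object","properties":{"series":{"type":"array"},"squeeze":{"type":"number"}},"required":["series"]}

```bash
mkdir -p pics
cat > h.py <<'E'
import numpy as np, cv2
from cell import readout, imaging, ticket, arm
def save(name,f):
    c=imaging.calibration(name); im=imaging.camera(name)
    cv2.imwrite('pics/'+f,cv2.cvtColor(im,cv2.COLOR_RGB2BGR)); return im,c
def KD(c): return np.array([[c['fx'],0,c['cx']],[0,c['fy'],c['cy']],[0,0,1.]]),np.array([c['k1'],0,0,0,0.])
def ray(c,uv):
    K,D=KD(c); p=cv2.undistortPoints(np.array([[uv]],float),K,D)[0,0]
    T=np.array(c['camera_from_world']); R=T[:3,:3]; o=-R.T@T[:3,3]
    return o,R.T@np.array([p[0],-p[1],-1.])
def atz(c,uv,z):
    o,d=ray(c,uv); return o+d*(z-o[2])/d[2]
def proj(c,P):
    K,D=KD(c); T=np.array(c['camera_from_world']); p=T[:3,:3]@np.array(P,float)+T[:3,3]
    q=np.array([p[0],-p[1],-p[2]]); return cv2.projectPoints(q[None],np.zeros(3),np.zeros(3),K,D)[0].ravel()
def tri(obs):
    A=np.zeros((3,3));b=np.zeros(3)
    for c,uv in obs:
        o,d=ray(c,uv); d=d/np.linalg.norm(d); M=np.eye(3)-np.outer(d,d); A+=M;b+=M@o
    return np.linalg.solve(A,b)
E
python3 - <<'E'
from h import *
import json
for n in('top','scene'):
    im,c=save(n,n+'0.png'); print(n,{k:np.round(v,3).tolist() for k,v in c.items()})
s=readout.sense(); print(s['ee_pos'],s['tcp_rot'],arm.grip_depth,s['width'],s['time_s'])
E
```

```text
top {'fx': 513.115, 'fy': 513.115, 'cx': 316.403, 'cy': 237.116, 'k1': -0.094, 'camera_from_world': [[-0.003, -1.0, -0.006, -0.005], [0.985, -0.004, 0.17, -0.592], [-0.17, -0.005, 0.985, -1.135], [0.0, 0.0, 0.0, 1.0]]}
scene {'fx': 596.222, 'fy': 596.222, 'cx': 317.396, 'cy': 227.843, 'k1': -0.117, 'camera_from_world': [[-0.808, -0.589, -0.005, 0.455], [0.403, -0.559, 0.725, -0.315], [-0.43, 0.584, 0.689, -1.044], [0.0, 0.0, 0.0, 1.0]]}
[ 0.27269978 -0.56164502  0.23040739] [ 9.74595682e-01  2.23969322e-01 -4.43724285e-05 -9.99146760e-04] 0.0187 0.0856366101234775 0.1
```

View pics/top0.png

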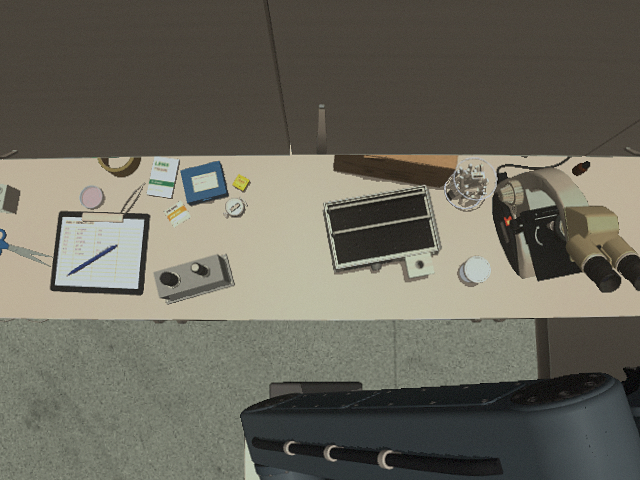

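View pics/scene0.png

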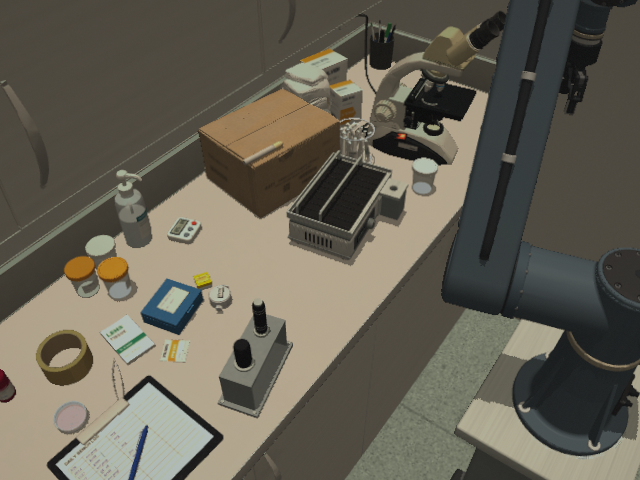

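The top view shows the tab hole near (420,265), the drift near (200,268) and the pin near (170,279), both in the stand, and the cup at (475,270). I'll enlarge these areas to measure them.

Run:
```python
import cv2,numpy as np
t=cv2.imread('pics/top0.png');s=cv2.imread('pics/scene0.png')
r=lambda im,x,y:cv2.resize(im[y:y+60,x:x+80],(400,300),interpolation=cv2.INTER_CUBIC)
w=lambda im,x,y:cv2.resize(im[y:y+120,x:x+160],(400,300),interpolation=cv2.INTER_CUBIC)
cv2.imwrite('pics/c0.png',np.vstack([np.hstack([r(t,150,245),r(t,380,230)]),np.hstack([w(s,200,295),r(s,350,160)])]))
from h import *
c=imaging.calibration('top')
for n,uv,z in(('hole',(420,265),.088),('drift',(194,267),.168),('pin',(170,279),.141),('cup',(475,270),.072)): print(n,atz(c,uv,z).round(4))
```

```text
hole [ 0.5216 -0.2375  0.088 ]
drift [0.5098 0.2458 0.168 ]
pin [0.4873 0.3032 0.141 ]
cup [ 0.5113 -0.3657  0.072 ]
```

View pics/c0.png

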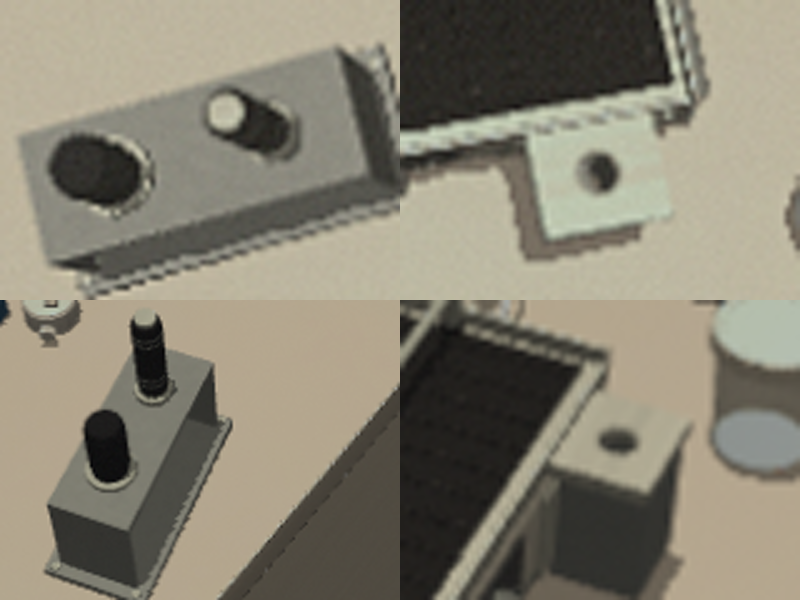

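In the enlarged views the tray hole is at top (419.6,264.6) and scene (393.6,188). The drift cap is at top (194.8,267.4) and the pin knob at (166,279). The fixed microscope is to the right, so I'll move along +y in front of it while turning the hand.

>>> carry_out --series '[[[0, 0.33, 0], 0.33, 1], [[0, 0.67, 0], 0.67, 1], [[0, 1, 0], 1, 1]]'

```text
time_s: 0.48
ee_pos: [0.2727, -0.481, 0.2308]
tcp_rot: [0.888, 0.461, 0.0, -0.001]
ft_force: [0.5, -0.2, 0.1]
width: 0.0858
gripper_force: 0.0
```

>>> carry_out --series '[[[0.1, 0.33, 0], 0.33, 1], [[0.2, 0.67, 0], 0.67, 1], [[0.3, 1, 0], 1, 1]]'

```text
time_s: 0.85
ee_pos: [0.2969, -0.401, 0.231]
tcp_rot: [0.746, 0.666, 0.0, -0.0]
ft_force: [-0.0, 1.0, -1.0]
width: 0.0855
gripper_force: 0.0
```

>>> carry_out --series '[[[0.1, 0.33, 0], 0.3, 1], [[0.3, 0.67, 0], 0.6, 1], [[0.5, 1, 0], 0.74, 1]]'

```text
time_s: 1.23
ee_pos: [0.337, -0.3211, 0.2311]
tcp_rot: [0.612, 0.791, 0.0, -0.0]
ft_force: [0.9, -0.7, -0.2]
width: 0.0855
gripper_force: 0.0
```

>>> carry_out --series '[[[0.4, 0.5, 0], 0, 1], [[0.9, 1, 0], 0, 1], [[0.9, 1, 0], 0, 1]]'

```text
time_s: 1.6
ee_pos: [0.4105, -0.2392, 0.2311]
tcp_rot: [0.611, 0.792, 0.0, -0.0]
ft_force: [0.8, -0.4, -0.9]
width: 0.0853
gripper_force: 0.0
```

Run:
```python
from h import *
c=imaging.calibration('top'); s=imaging.calibration('scene')
print('hole',tri([(c,(419.6,264.6)),(s,(393.6,188))]), atz(c,(419.6,264.6),.088),atz(s,(393.6,188),.088))
sc=lambda x,y:(200+x/2.5,295+y/2.5)
for n,a,b,z in(('drift cap',(194.8,267.4),sc(146,18),.165),('drift collar',(205,271.3),sc(155,87),.089),('knob top',(166,279),sc(105,120),.141)):
  print(n,tri([(c,a),(s,b)]).round(4),atz(c,a,z).round(4),atz(s,b,z).round(4))
im,w=save('wrist','w0.png'); q=readout.sense(); print(q['ee_pos'],q['tcp_rot'],q['q'],q['time_s'])
print(np.array(w['camera_from_world']).round(3), w['fx'],proj(w,[.5216,-.2375,.088]))
```

```text
hole [ 0.52244803 -0.23719447  0.08609102] [ 0.52250933 -0.23668067  0.088     ] [ 0.52110883 -0.23524956  0.088     ]
drift cap [0.5086 0.2441 0.1668] [0.5093 0.2448 0.165 ] [0.5091 0.2428 0.165 ]
drift collar [0.5096 0.2412 0.0852] [0.5091 0.2402 0.089 ] [0.5078 0.2432 0.089 ]
knob top [0.4877 0.3117 0.1427] [0.4872 0.3119 0.141 ] [0.4893 0.3112 0.141 ]
[ 0.40951109 -0.24072866  0.2310702 ] [ 6.11349148e-01  7.91360910e-01 -1.14248833e-04 -3.40704576e-04] [-7.67091673e-01  3.27421969e-01  1.79769572e+00 -3.54433793e-04
  1.01712741e+00 -1.02217281e+00] 1.65
[[ 0.967  0.254 -0.    -0.337]
 [-0.244  0.93  -0.275  0.359]
 [-0.069  0.266  0.962 -0.287]
 [ 0.     0.     0.     1.   ]] 367.29517147416357 [445.92085412 253.23697381]
```

View pics/w0.png

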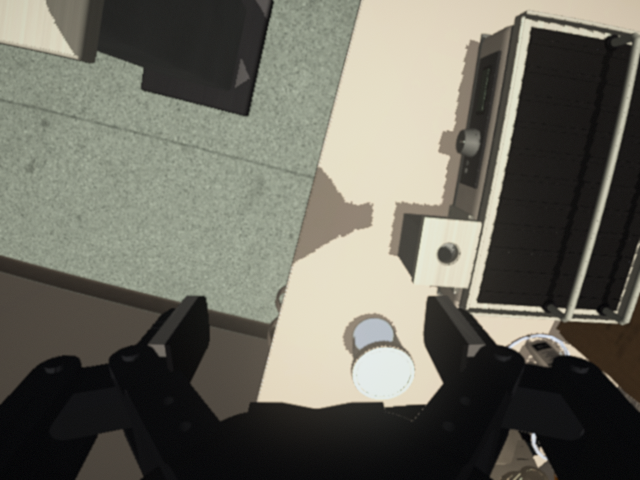

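The wrist view shows the tab hole at (448,253), against a prediction of (446,253), so the position is confirmed. Next I'll take a closer look from almost directly above, to see the lug rim through the hole.

>>> carry_out --series '[[[0.5, -0.3, 0], 0, 1], [[1, -0.6, 0], 0, 1]]'

```text
time_s: 1.9
ee_pos: [0.4887, -0.2918, 0.2313]
tcp_rot: [0.614, 0.79, -0.0, -0.0]
ft_force: [-0.2, -0.7, -0.6]
width: 0.0858
gripper_force: 0.0
```

>>> carry_out --series '[[[0.44, 0, -0.5], 0, 1], [[0.44, 0, -1], 0, 1], [[0.44, 0, -1], 0, 1]]'

```text
time_s: 2.28
ee_pos: [0.5211, -0.2897, 0.1478]
tcp_rot: [0.614, 0.79, -0.0, -0.005]
ft_force: [-0.6, 0.6, 0.2]
width: 0.0858
gripper_force: 0.0
```

Run:
```python
from h import *
import pickle
im,w=save('wrist','w1.png'); pickle.dump(w,open('w1.pkl','wb'))
u,v=proj(w,[.5222,-.2366,.088]); print(u,v)
x0,y0=int(u-40),int(v-30); print(x0,y0)
a=im[max(y0,0):y0+60,x0:x0+80][:,:,::-1]
g=np.clip(255*(a/255.)**.5,0,255).astype(np.uint8)
cv2.imwrite('pics/c1.png',cv2.resize(g,(800,600),interpolation=cv2.INTER_CUBIC))
```

```text
342.0228683028906 167.50108682108947
302 137
```

View pics/c1.png

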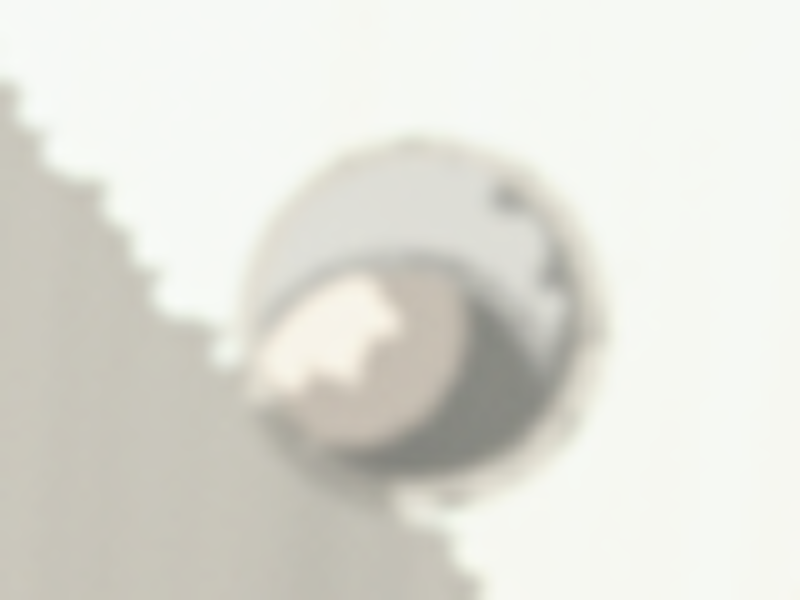

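The close view shows the tray hole centred at about (344.2,168.8) px. Through it the lug rim arc is visible, with its centre at about (340.8,179.3) px.

Run:
```python
from h import *
import pickle
w=pickle.load(open('w1.pkl','rb'))
t=atz(w,(344.2,168.8),.088); l=atz(w,(340.8,179.3),.076); print(t,l,t-l,np.linalg.norm((t-l)[:2]),np.degrees(np.arctan2(-(t-l)[0],(t-l)[1])))
# rim diameter check
print(np.linalg.norm(atz(w,(302+24,168.8),.088)-atz(w,(302+60.5,168.8),.088)))
c=imaging.calibration('top')
# tray front edge yaw, stand yaw
a,b=atz(c,(380,258),.092),atz(c,(380+29/5*10,230+105/5),.092)
p=atz(c,(333.5,272.5),.092);q=atz(c,(438,250.5),.092); print('tray front yaw',np.arctan2(-(p-q)[0],(p-q)[1]),np.linalg.norm(p-q))
A=atz(c,(150+20/5,245+135/5),.085);B=atz(c,(150+338/5,245+46/5),.085);print('stand',np.arctan2(-(A-B)[0],(A-B)[1]),np.linalg.norm(A-B),A,B)
s=readout.sense();print(s['ee_pos'],s['time_s'])
```

```text
[ 0.52354013 -0.23698322  0.088     ] [ 0.52429627 -0.2441745   0.076     ] [-0.00075614  0.00719128  0.012     ] 0.0072309194837038605 6.002377309117357
0.019993639321930722
tray front yaw 0.202622504489839 0.23815263382158142
stand 0.27265399739932583 0.1484820169442371 [0.50795939 0.35686862 0.085     ] [0.54794387 0.21387159 0.085     ]
[ 0.52238557 -0.29069028  0.15005009] 2.325
```

The geometry is consistent: the offset is 7.2 mm, the shaker yaw 0.20 and the stand yaw 0.27. The lug is at about (.5246,-.2441), the drift at (.509,.2425) and the pin at (.489,.312). Next I'll go to the drift.

>>> carry_out --series '[[[0, 0.3, 0.6], 0, 1], [[0, 1, 1], 0, 1]]'

```text
time_s: 2.58
ee_pos: [0.5255, -0.2151, 0.2343]
tcp_rot: [0.615, 0.789, 0.0, 0.004]
ft_force: [0.4, 0.2, 0.0]
width: 0.0854
gripper_force: 0.0
```

>>> carry_out --series '[[[0, 0.6, 0], 0, 1], [[0, 1, 0], 0, 1]]'

```text
time_s: 2.82
ee_pos: [0.5243, -0.1312, 0.2337]
tcp_rot: [0.613, 0.79, 0.001, 0.003]
ft_force: [-0.3, 0.1, -1.0]
width: 0.0858
gripper_force: 0.0
```

>>> carry_out --series '[[[0, 0.6, 0], 0, 1], [[0, 1, 0], 0, 1]]'

```text
time_s: 3.08
ee_pos: [0.5243, -0.0512, 0.233]
tcp_rot: [0.613, 0.79, 0.001, 0.002]
ft_force: [-0.3, 0.2, 0.6]
width: 0.0855
gripper_force: 0.0
```

>>> carry_out --series '[[[0, 0.6, 0], 0, 1], [[0, 1, 0], 0, 1]]'

```text
time_s: 3.32
ee_pos: [0.5245, 0.0288, 0.233]
tcp_rot: [0.613, 0.79, 0.001, 0.002]
ft_force: [0.8, -0.0, 0.3]
width: 0.0853
gripper_force: 0.0
```

>>> carry_out --series '[[[0, 0.6, 0], 0, 1], [[0, 1, 0], 0, 1]]'

```text
time_s: 3.58
ee_pos: [0.5247, 0.1089, 0.233]
tcp_rot: [0.613, 0.79, 0.001, 0.002]
ft_force: [0.2, -0.3, 0.4]
width: 0.0856
gripper_force: 0.0
```

>>> carry_out --series '[[[0, 0.6, 0], 0, 1], [[0, 1, 0], 0, 1]]'

```text
time_s: 3.82
ee_pos: [0.5249, 0.1891, 0.2331]
tcp_rot: [0.613, 0.79, 0.002, 0.002]
ft_force: [0.2, -0.6, 0.3]
width: 0.0853
gripper_force: 0.0
```

>>> carry_out --series '[[[-0.16, 0.4, 0], 0.04, 1], [[-0.16, 0.66, 0], 0.04, 1], [[-0.16, 0.66, 0], 0.04, 1], [[-0.16, 0.66, 0], 0.04, 1]]'

```text
time_s: 4.32
ee_pos: [0.512, 0.2398, 0.2309]
tcp_rot: [0.605, 0.796, 0.0, 0.001]
ft_force: [-0.3, -0.7, -0.1]
width: 0.0853
gripper_force: 0.0
```

Run:
```python
from h import *
im,w=save('wrist','w2.png'); s=readout.sense(); print(s['ee_pos'],s['time_s'],s['ft_force'])
for P in([.509,.2425,.165],[.509,.2425,.089],[.489,.312,.141]): print(proj(w,P))
```

```text
[0.51186547 0.23965748 0.23061028] 4.375 [-0.06842795 -1.1035346  -1.07235649]
[311.79747854 246.84790035]
[312.85517735 217.87126835]
[310.65234348 121.61150497]
```

View pics/w2.png

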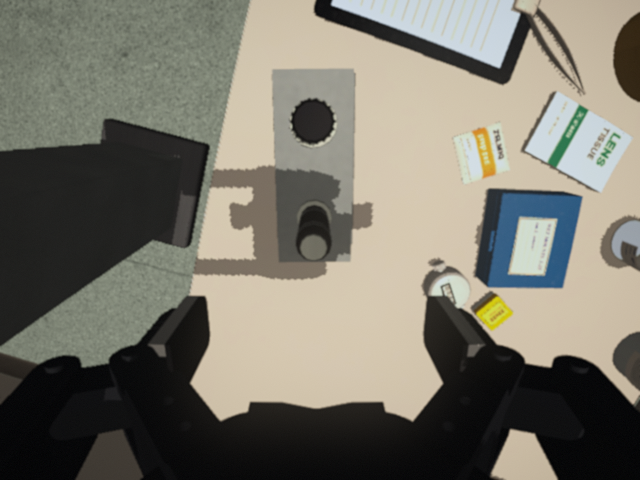

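The drift cap is at (314,246), against a prediction of (312,247), and the pin knob at (313,121). Both are within about 1 mm, so I'll descend and grip the drift.

>>> carry_out --series '[[[-0.02, 0.04, 0], 0, 1], [[-0.02, 0.04, -0.4], 0, 1], [[-0.02, 0.04, -0.8], 0, 1]]'

```text
time_s: 4.75
ee_pos: [0.5103, 0.2436, 0.166]
tcp_rot: [0.605, 0.796, 0.001, 0.0]
ft_force: [-0.1, 0.4, -0.4]
width: 0.085
gripper_force: 0.0
```

>>> carry_out --series '[[[0, 0, -0.35], 0, 1], [[0, 0, -0.7], 0, 1], [[0, 0, -0.7], 0, 1]]'

```text
time_s: 5.12
ee_pos: [0.5081, 0.2431, 0.1083]
tcp_rot: [0.605, 0.796, -0.002, -0.002]
ft_force: [0.1, -0.4, -0.4]
width: 0.0854
gripper_force: 0.0
```

>>> carry_out --series '[[[0, 0, 0], 0, 0], [[0, 0, 0], 0, 0], [[0, 0, 0], 0, 0], [[0, 0, 0], 0, 0], [[0, 0, 0], 0, 0]]' --squeeze 70

```text
time_s: 5.75
ee_pos: [0.51, 0.2441, 0.1112]
tcp_rot: [0.605, 0.796, 0.0, 0.0]
ft_force: [-0.8, -0.5, 6.6]
width: 0.0197
gripper_force: 68.2
```

>>> carry_out --series '[[[0, 0, 0.35], 0, 0], [[0, 0, 0.7], 0, 0], [[0, 0, 1], 0, 0]]'

```text
time_s: 6.12
ee_pos: [0.5095, 0.244, 0.1908]
tcp_rot: [0.605, 0.796, -0.0, -0.0]
ft_force: [0.9, 0.0, -1.6]
width: 0.0199
gripper_force: 69.0
```

>>> carry_out --series '[[[0, -0.1, 0.45], 0, 0], [[0, -1, 0.45], 0, 0]]'

```text
time_s: 6.38
ee_pos: [0.5122, 0.1757, 0.2291]
tcp_rot: [0.603, 0.798, 0.003, 0.003]
ft_force: [1.2, -1.7, -1.5]
width: 0.02
gripper_force: 69.1
```

>>> carry_out --series '[[[0, -0.6, 0], 0, 0], [[0, -1, 0], 0, 0]]'

```text
time_s: 6.62
ee_pos: [0.5092, 0.0917, 0.2261]
tcp_rot: [0.606, 0.796, -0.0, -0.0]
ft_force: [-0.6, -0.4, -1.7]
width: 0.0197
gripper_force: 69.1
```

>>> carry_out --series '[[[0, -0.6, 0], 0, 0], [[0, -1, 0], 0, 0]]'

```text
time_s: 6.88
ee_pos: [0.5093, 0.0118, 0.226]
tcp_rot: [0.606, 0.796, -0.0, -0.0]
ft_force: [1.1, -0.3, -1.4]
width: 0.0198
gripper_force: 69.2
```

>>> carry_out --series '[[[0, -0.6, 0], 0, 0], [[0, -1, 0], 0, 0]]'

```text
time_s: 7.12
ee_pos: [0.5094, -0.0683, 0.226]
tcp_rot: [0.606, 0.796, -0.0, -0.0]
ft_force: [0.3, 1.0, -1.8]
width: 0.0201
gripper_force: 69.2
```

>>> carry_out --series '[[[0, -0.6, 0], 0, 0], [[0, -1, 0], 0, 0]]'

```text
time_s: 7.38
ee_pos: [0.5094, -0.1483, 0.226]
tcp_rot: [0.606, 0.796, -0.0, -0.0]
ft_force: [0.4, 0.5, -1.3]
width: 0.0199
gripper_force: 69.2
```

>>> carry_out --series '[[[0.1, -0.6, 0], 0, 0], [[0.17, -1, 0], 0, 0], [[0.17, -1, 0], 0, 0], [[0.17, -1, 0], 0, 0]]'

```text
time_s: 7.88
ee_pos: [0.5225, -0.2256, 0.2256]
tcp_rot: [0.605, 0.796, 0.0, -0.001]
ft_force: [-1.4, -0.0, -1.6]
width: 0.0203
gripper_force: 69.2
```

Run:
```python
from h import *
im,w=save('wrist','w3.png'); s=readout.sense(); print(s['ee_pos'],s['time_s'],s['ft_force'],s['width'],s['tcp_rot'])
p=s['ee_pos']; tip=np.array(p)-[0,0,.0893]
print(proj(w,tip),proj(w,p))
im2,t=save('top','t3.png'); im3,c=save('scene','s3.png')
print(proj(t,tip),proj(c,tip),proj(c,tip+[0,0,.064]),proj(t,tip+[0,0,.064]))
u,v=proj(c,tip).astype(int)
a=cv2.resize(cv2.imread('pics/w3.png')[130:430,120:520],(800,600))
b=cv2.resize(cv2.imread('pics/s3.png')[v-75:v+75,u-100:u+100],(800,600),interpolation=cv2.INTER_CUBIC)
print(u-100,v-75)
cv2.imwrite('pics/c3.png',np.hstack([a[:, :400*2:2][::2],b[::2,::2]]))
```

```text
[ 0.52257244 -0.22517503  0.2257934 ] 7.925 [-0.59117689  0.74522095 -2.44332354] 0.020034570143569908 [ 6.04875977e-01  7.96318944e-01  1.31609684e-04 -1.08338295e-03]
[316.00569374 240.83502766] [315.55450305 300.41534639]
[418.6012499  261.93354028] [392.4752597  173.12055334] [394.85908524 149.43319061] [424.66161227 258.03437068]
292 98
```

View pics/c3.png

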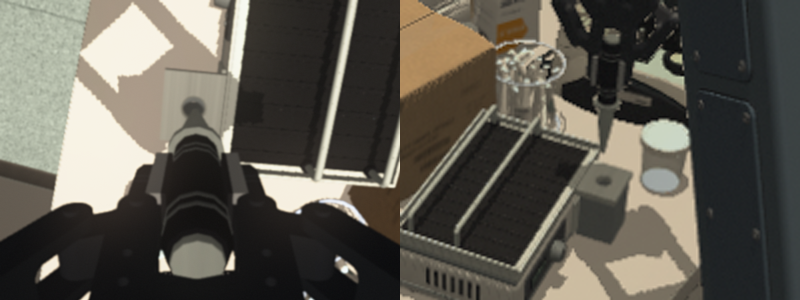

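The drift is straight in the hand. Its tip is near wrist (313,243) and scene (393.5,174), about 1–2 mm from the prediction. I'll lower it to just above the overlap and check there.

>>> carry_out --series '[[[0.02, -0.19, 0], 0, 0], [[0.02, -0.19, -0.3], 0, 0], [[0.02, -0.19, -0.5], 0, 0], [[0.02, -0.19, -0.5], 0, 0]]'

```text
time_s: 8.52
ee_pos: [0.524, -0.2412, 0.1848]
tcp_rot: [0.605, 0.796, -0.0, -0.002]
ft_force: [-0.4, -0.0, -1.2]
width: 0.0199
gripper_force: 69.1
```

Run:
```python
from h import *
im,w=save('wrist','w4.png'); s=readout.sense(); print(s['ee_pos'],s['time_s'],s['ft_force'])
p=np.array(s['ee_pos']); tip=p-[0,0,.0893]
im3,c=save('scene','s4.png')
L=[tip,[.5232,-.2368,.088],[.5246,-.2441,.076]]
out=[]
for f,cc in(('w4',w),('s4',c)):
    u,v=proj(cc,tip).astype(int); x,y=u-40,v-45
    print(f,x,y,[proj(cc,P).round(1).tolist() for P in L])
    g=cv2.imread(f'pics/{f}.png')[y:y+90,x:x+80]; g=np.clip(255*(g/255.)**.6,0,255).astype(np.uint8)
    out.append(cv2.resize(g,(400,450),interpolation=cv2.INTER_CUBIC))
cv2.imwrite('pics/c4.png',np.hstack(out))
```

```text
[ 0.5246756  -0.24165517  0.18575302] 8.575 [ 0.4739636   0.16959835 -1.64758831]
w4 276 197 [[316.7, 242.7], [316.6, 231.9], [315.8, 237.5]]
s4 353 138 [[394.0, 183.1], [393.2, 187.3], [393.8, 189.5]]
```

View pics/c4.png

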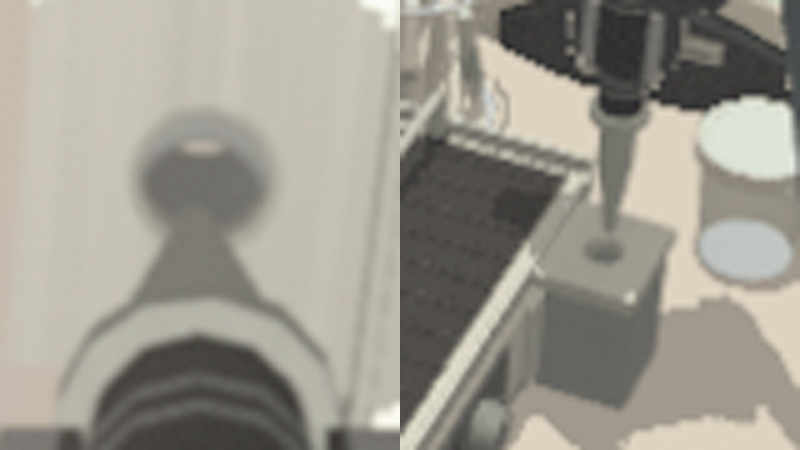

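The tip is at wrist (315.6,239) and scene (395,184), 8 mm above the tab and over the overlap to within 1–2 mm. I'll start lowering it and watch the force.

>>> carry_out --series '[[[0, 0, -0.12], 0, 0], [[0, 0, -0.24], 0, 0], [[0, 0, -0.36], 0, 0], [[0, 0, -0.36], 0, 0]]'

```text
time_s: 9.12
ee_pos: [0.524, -0.2409, 0.1562]
tcp_rot: [0.605, 0.796, 0.0, -0.002]
ft_force: [-0.7, 1.3, -1.5]
width: 0.02
gripper_force: 69.0
```

>>> carry_out --series '[[[0, -0.01, -0.06], 0, 0], [[0.01, -0.02, -0.12], 0, 0], [[0.01, -0.03, -0.18], 0, 0], [[0.01, -0.03, -0.18], 0, 0]]'

```text
time_s: 9.62
ee_pos: [0.5248, -0.2426, 0.1425]
tcp_rot: [0.605, 0.796, 0.001, -0.002]
ft_force: [0.0, 5.3, -2.0]
width: 0.0202
gripper_force: 69.2
```

```bash
python3 -c "
from h import *
s=readout.sense();print(s['ee_pos'],s['ft_force'],s['ft_torque'],s['width'])"
```

```text
[ 0.52482267 -0.24263752  0.1425178 ] [ 0.00784602  5.32730745 -2.02357421] [ 1.14461169  0.15633605 -0.00269905] 0.020150243550380684
```

>>> carry_out --series '[[[0, -0.01, -0.06], 0, 0], [[0, -0.02, -0.12], 0, 0], [[0, -0.02, -0.18], 0, 0], [[0, -0.02, -0.18], 0, 0]]'

```text
time_s: 10.12
ee_pos: [0.525, -0.2449, 0.1282]
tcp_rot: [0.605, 0.796, 0.0, -0.001]
ft_force: [-0.5, 4.7, -1.9]
width: 0.0201
gripper_force: 69.1
```

>>> carry_out --series '[[[0, 0, -0.06], 0, 0], [[0, 0, -0.12], 0, 0], [[0, 0, -0.165], 0, 0], [[0, 0, -0.165], 0, 0]]'

```text
time_s: 10.62
ee_pos: [0.5251, -0.245, 0.1152]
tcp_rot: [0.605, 0.796, 0.0, -0.001]
ft_force: [-1.4, 4.1, -0.7]
width: 0.0202
gripper_force: 69.3
```

>>> carry_out --series '[[[0, 0, -0.02], 0, 0], [[0, 0, -0.04], 0, 0], [[0, 0, -0.04], 0, 0]]'

```text
time_s: 11.0
ee_pos: [0.5251, -0.245, 0.1142]
tcp_rot: [0.605, 0.796, 0.0, -0.001]
ft_force: [-4.7, 6.2, 12.3]
width: 0.02
gripper_force: 70.6
```

>>> carry_out --series '[[[0, 0.005, -0.03], 0, 0], [[0, 0.005, -0.03], 0, 0], [[0, 0.005, -0.03], 0, 0]]'

```text
time_s: 11.38
ee_pos: [0.5252, -0.245, 0.1141]
tcp_rot: [0.605, 0.796, -0.0, 0.0]
ft_force: [-7.6, 6.9, 24.5]
width: 0.0204
gripper_force: 71.9
```

Run:
```python
from h import *
s=readout.sense();print(s['ee_pos'],s['ft_force'])
im3,c=save('scene','s5.png')
w=cv2.imread('pics/s5.png')[145:220,350:450]
save('wrist','w5.png'); v=cv2.imread('pics/w5.png')[150:300,220:420]
cv2.imwrite('pics/c5.png',np.hstack([cv2.resize(w,(400,300),interpolation=cv2.INTER_CUBIC),cv2.resize(v,(400,300))]))
```

```text
[ 0.52516707 -0.2449873   0.11409122] [-7.57012017  6.86636904 24.50374036]
```

View pics/c5.png

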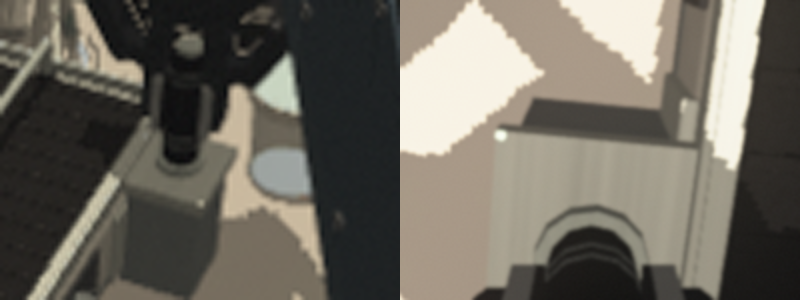

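The collar is seated on the tab, with 24 N upward reaction at exactly the predicted height. Next I'll withdraw the drift and carry it back to its stand hole.

>>> carry_out --series '[[[0, 0, 0.2], 0, 0], [[0, 0, 0.6], 0, 0], [[0, 0, 1], 0, 0]]'

```text
time_s: 11.85
ee_pos: [0.527, -0.2475, 0.1914]
tcp_rot: [0.605, 0.796, -0.001, 0.003]
ft_force: [0.8, 0.3, -1.2]
width: 0.0199
gripper_force: 69.2
```

>>> carry_out --series '[[[0, 0, 0.5], 0, 0], [[-0.19, 0.6, 0.5], 0, 0], [[-0.19, 1, 0.5], 0, 0]]'

```text
time_s: 12.22
ee_pos: [0.5109, -0.166, 0.2314]
tcp_rot: [0.605, 0.796, -0.0, 0.003]
ft_force: [1.4, 0.1, -1.7]
width: 0.0203
gripper_force: 69.3
```

>>> carry_out --series '[[[0, 0.6, 0], 0, 0], [[0, 1, 0], 0, 0]]'

```text
time_s: 12.48
ee_pos: [0.512, -0.0853, 0.2309]
tcp_rot: [0.605, 0.796, -0.0, 0.003]
ft_force: [0.5, -0.2, -1.4]
width: 0.0204
gripper_force: 69.3
```

>>> carry_out --series '[[[0, 0.6, 0], 0, 0], [[0, 1, 0], 0, 0]]'

```text
time_s: 12.72
ee_pos: [0.5124, -0.005, 0.2308]
tcp_rot: [0.605, 0.796, 0.0, 0.003]
ft_force: [-0.2, 1.0, -1.4]
width: 0.0203
gripper_force: 69.3
```

>>> carry_out --series '[[[0, 0.6, 0], 0, 0], [[0, 1, 0], 0, 0]]'

```text
time_s: 12.98
ee_pos: [0.5127, 0.0754, 0.2309]
tcp_rot: [0.605, 0.797, 0.001, 0.003]
ft_force: [-0.6, -0.0, -1.9]
width: 0.0202
gripper_force: 69.3
```

>>> carry_out --series '[[[0, 0.6, 0], 0, 0], [[0, 1, 0], 0, 0]]'

```text
time_s: 13.22
ee_pos: [0.5129, 0.1558, 0.2309]
tcp_rot: [0.605, 0.797, 0.001, 0.003]
ft_force: [-0.1, 0.3, -1.4]
width: 0.0204
gripper_force: 69.3
```

>>> carry_out --series '[[[0, 0.6, 0], 0, 0], [[0, 1, 0], 0, 0]]'

```text
time_s: 13.48
ee_pos: [0.513, 0.2362, 0.2309]
tcp_rot: [0.605, 0.797, 0.002, 0.003]
ft_force: [0.7, -0.0, -1.3]
width: 0.0202
gripper_force: 69.3
```

>>> carry_out --series '[[[0, 0.12, 0], 0, 0], [[0, 0.12, 0], 0, 0], [[0, 0.12, 0], 0, 0], [[0, 0.12, 0], 0, 0]]'

```text
time_s: 13.98
ee_pos: [0.5108, 0.2431, 0.23]
tcp_rot: [0.606, 0.796, -0.0, 0.0]
ft_force: [-0.2, 0.4, -1.1]
width: 0.0204
gripper_force: 69.3
```

>>> carry_out --series '[[[-0.01, 0.01, -0.3], 0, 0], [[-0.01, 0.01, -0.6], 0, 0], [[-0.01, 0.01, -0.8], 0, 0], [[-0.01, 0.01, -1], 0, 0], [[-0.01, 0.01, -1], 0, 0]]'

```text
time_s: 14.6
ee_pos: [0.509, 0.2447, 0.1488]
tcp_rot: [0.605, 0.796, -0.001, -0.001]
ft_force: [-0.2, 0.2, -1.2]
width: 0.0202
gripper_force: 69.3
```

>>> carry_out --series '[[[0, 0, -0.15], 0, 0], [[0, 0, -0.3], 0, 0], [[0, 0, -0.43], 0, 0], [[0, 0, -0.46], 0, 0], [[0, 0, -0.46], 0, 0]]'

```text
time_s: 15.22
ee_pos: [0.5096, 0.2451, 0.1128]
tcp_rot: [0.605, 0.796, -0.0, -0.0]
ft_force: [0.2, -0.5, -1.4]
width: 0.02
gripper_force: 69.3
```

>>> carry_out --series '[[[0, 0, -0.015], 0, 0], [[0, 0, -0.015], 0, 0], [[0, 0, -0.015], 0, 1], [[0, 0, -0.015], 0, 1], [[0, 0, -0.015], 0, 1]]'

```text
time_s: 15.85
ee_pos: [0.5099, 0.2452, 0.1122]
tcp_rot: [0.605, 0.796, 0.0, 0.0]
ft_force: [0.1, 0.4, 0.7]
width: 0.0738
gripper_force: 0.0
```

>>> carry_out --series '[[[0, 0, 0.1], 0, 1], [[0, 0, 0.4], 0, 1], [[0, 0, 0.9], 0, 1], [[0, 0, 0.9], 0, 1]]'

```text
time_s: 16.35
ee_pos: [0.5122, 0.2458, 0.1876]
tcp_rot: [0.605, 0.796, 0.003, 0.003]
ft_force: [0.5, -0.5, 0.4]
width: 0.0855
gripper_force: 0.0
```

>>> carry_out --series '[[[-0.24, 0.5, 0], 0, 1], [[-0.24, 0.84, 0], 0, 1], [[-0.24, 0.84, 0], 0, 1], [[-0.24, 0.84, 0], 0, 1]]'

```text
time_s: 16.85
ee_pos: [0.49, 0.3117, 0.1834]
tcp_rot: [0.605, 0.796, -0.001, -0.0]
ft_force: [1.0, 0.5, -0.1]
width: 0.0853
gripper_force: 0.0
```

Run:
```python
from h import *
im,w=save('wrist','w6.png'); s=readout.sense(); print(s['ee_pos'],s['time_s'],s['width'])
im3,c=save('scene','s6.png')
print([proj(w,P).round(0) for P in([.490,.312,.141],[.51,.244,.165])])
cv2.imwrite('pics/c6.png',np.hstack([cv2.resize(cv2.imread('pics/w6.png'),(400,300)),cv2.resize(cv2.imread('pics/s6.png')[285:405,190:350],(400,300),interpolation=cv2.INTER_CUBIC)]))
```

```text
[0.49021942 0.31143862 0.18347573] 16.9 0.08570297144349469
[array([316., 266.]), array([317., 405.])]
```

View pics/c6.png

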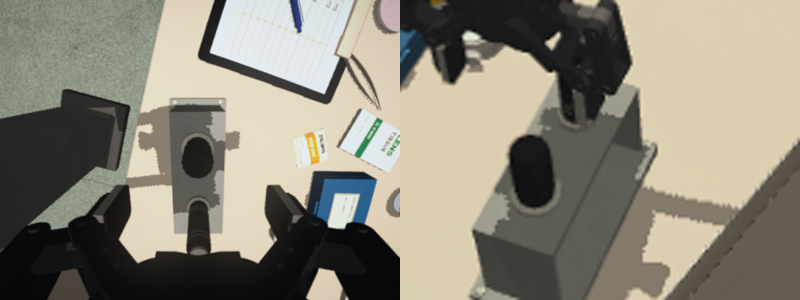

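The drift stands in its hole, with its cap at wrist (320,392). The knob is near (315,258), and I'll check its edges numerically.

Run:
```python
from h import *
im=cv2.imread('pics/w6.png',0); w=imaging.calibration('wrist')
print(im[200:330:3,315].tolist())
for r in(240,255,265,275): d=np.where(im[r,270:370]<40)[0]; print(r,270+d.min(),270+d.max())
for z,r in((.141,.0135),(.09,.018)):
  print([proj(w,[.49-.2*0+a,.312+b,z]).round(0).tolist() for a,b in((0,-r),(0,r),(r,0),(-r,0))])
```

```text
[93, 92, 92, 92, 95, 123, 110, 25, 26, 27, 26, 26, 26, 26, 25, 28, 30, 29, 30, 30, 29, 29, 29, 30, 30, 30, 30, 30, 41, 89, 86, 88, 90, 89, 89, 90, 90, 89, 62, 109, 91, 31, 33, 43]
240 295 336
255 292 339
265 293 338
275 297 334
[[309.0, 287.0], [322.0, 241.0], [339.0, 271.0], [291.0, 258.0]]
[[308.0, 262.0], [323.0, 213.0], [341.0, 245.0], [289.0, 231.0]]
```

Agreement is within about 1 mm, so I'll descend and grip the pin.

>>> carry_out --series '[[[0, 0.015, -0.35], 0, 1], [[0, 0.015, -0.7], 0, 1], [[0, 0.015, -1], 0, 1], [[0, 0.015, -1], 0, 1]]'

```text
time_s: 17.45
ee_pos: [0.4893, 0.312, 0.1021]
tcp_rot: [0.606, 0.796, -0.002, -0.001]
ft_force: [0.3, 0.5, 0.7]
width: 0.0859
gripper_force: 0.0
```

>>> carry_out --series '[[[0, 0, -0.04], 0, 0], [[0, 0, -0.04], 0, 0], [[0, 0, -0.04], 0, 0], [[0, 0, -0.04], 0, 0], [[0, 0, -0.04], 0, 0]]' --squeeze 60

```text
time_s: 18.08
ee_pos: [0.4909, 0.3137, 0.1017]
tcp_rot: [0.605, 0.796, 0.001, 0.0]
ft_force: [-1.0, -0.8, 8.2]
width: 0.0256
gripper_force: 59.2
```

```bash
python3 -c "
from h import *
s=readout.sense();print(s['ee_pos'],s['ft_force'],s['ft_torque'],s['width'])"
```

```text
[0.4909202  0.31370429 0.10172911] [-0.9575658  -0.82088889  8.21488782] [-0.0848717   0.21343305  0.07528289] 0.02564964458535988
```

>>> carry_out --series '[[[0, 0, 0.35], 0, 0], [[0, 0, 0.7], 0, 0], [[0, 0, 1], 0, 0]]'

```text
time_s: 18.45
ee_pos: [0.4903, 0.3135, 0.1813]
tcp_rot: [0.605, 0.796, -0.0, -0.0]
ft_force: [-0.1, 0.4, -0.3]
width: 0.0258
gripper_force: 59.1
```

>>> carry_out --series '[[[0, 0, 0.6], 0, 0], [[0, 0, 1], 0, 0], [[0, 0, 1], 0, 0]]'

```text
time_s: 18.82
ee_pos: [0.4919, 0.3142, 0.2633]
tcp_rot: [0.605, 0.796, 0.003, 0.002]
ft_force: [-0.2, 1.8, -1.2]
width: 0.0255
gripper_force: 59.2
```

>>> carry_out --series '[[[0.2, -0.6, 0.1], 0, 0], [[0.43, -1, 0.1], 0, 0]]'

```text
time_s: 19.08
ee_pos: [0.524, 0.2323, 0.2672]
tcp_rot: [0.605, 0.796, -0.001, -0.001]
ft_force: [1.0, 0.4, -0.8]
width: 0.0254
gripper_force: 59.1
```

>>> carry_out --series '[[[0, -0.6, 0], 0, 0], [[0, -1, 0], 0, 0]]'

```text
time_s: 19.32
ee_pos: [0.5236, 0.1516, 0.2663]
tcp_rot: [0.605, 0.796, -0.002, -0.002]
ft_force: [-0.1, -0.1, -1.4]
width: 0.0256
gripper_force: 59.2
```

>>> carry_out --series '[[[0, -0.6, 0], 0, 0], [[0, -1, 0], 0, 0]]'

```text
time_s: 19.58
ee_pos: [0.5235, 0.0718, 0.2665]
tcp_rot: [0.606, 0.796, -0.001, -0.002]
ft_force: [-0.4, 0.0, -1.2]
width: 0.0257
gripper_force: 59.2
```

>>> carry_out --series '[[[0, -0.6, 0], 0, 0], [[0, -1, 0], 0, 0]]'

```text
time_s: 19.82
ee_pos: [0.5236, -0.0081, 0.2666]
tcp_rot: [0.606, 0.796, -0.001, -0.002]
ft_force: [0.7, 0.2, 0.1]
width: 0.0255
gripper_force: 59.2
```

>>> carry_out --series '[[[0, -0.6, 0], 0, 0], [[0, -1, 0], 0, 0]]'

```text
time_s: 20.08
ee_pos: [0.5237, -0.088, 0.2666]
tcp_rot: [0.606, 0.796, -0.001, -0.002]
ft_force: [0.9, -0.1, -1.9]
width: 0.0256
gripper_force: 59.2
```

>>> carry_out --series '[[[0, -0.6, 0], 0, 0], [[0, -1, 0], 0, 0]]'

```text
time_s: 20.32
ee_pos: [0.5238, -0.1679, 0.2665]
tcp_rot: [0.606, 0.796, -0.0, -0.002]
ft_force: [-0.1, 0.0, -1.7]
width: 0.026
gripper_force: 59.2
```

>>> carry_out --series '[[[0, -0.6, 0], 0, 0], [[0, -0.98, -0.2], 0, 0], [[0, -0.98, -0.8], 0, 0], [[0, -0.98, -0.8], 0, 0], [[0, -0.98, -0.8], 0, 0]]'

```text
time_s: 20.95
ee_pos: [0.5249, -0.2445, 0.2046]
tcp_rot: [0.605, 0.796, 0.0, -0.0]
ft_force: [0.0, -0.2, -1.3]
width: 0.0257
gripper_force: 59.3
```

```bash
python3 -c "
from h import *
s=readout.sense();print(s['ee_pos'],s['ft_force'],s['ft_torque'],s['width'],s['time_s'])"
```

```text
[ 0.52492502 -0.24451348  0.20461368] [ 0.01280978 -0.17857958 -1.27290043] [ 0.00518398 -0.01540504  0.02115894] 0.02569257726576145 20.95
```

>>> carry_out --series '[[[0, 0, -0.2], 0, 0], [[0, 0, -0.38], 0, 0], [[0, 0, -0.45], 0, 0], [[0, 0, -0.52], 0, 0], [[0, 0, -0.52], 0, 0]]'

```text
time_s: 21.58
ee_pos: [0.5248, -0.2448, 0.1627]
tcp_rot: [0.605, 0.796, -0.0, -0.0]
ft_force: [0.5, -0.6, -1.1]
width: 0.0255
gripper_force: 59.3
```

>>> carry_out --series '[[[0, 0, -0.06], 0, 0], [[0, 0, -0.12], 0, 0], [[0, 0, -0.12], 0, 0]]'

```text
time_s: 21.95
ee_pos: [0.5246, -0.2447, 0.1531]
tcp_rot: [0.605, 0.796, -0.0, -0.0]
ft_force: [0.0, -0.7, -1.0]
width: 0.0257
gripper_force: 59.3
```

The pin is in both holes without contact. I'll continue to home.

>>> carry_out --series '[[[0, 0, -0.13], 0, 0], [[0, 0, -0.26], 0, 0], [[0, 0, -0.4], 0, 0], [[0, 0, -0.55], 0, 0], [[0, 0, -0.55], 0, 0]]'

```text
time_s: 22.58
ee_pos: [0.5241, -0.2444, 0.1081]
tcp_rot: [0.605, 0.796, -0.0, -0.001]
ft_force: [0.3, 0.4, -1.3]
width: 0.0259
gripper_force: 59.3
```

>>> carry_out --series '[[[0, 0, -0.03], 0, 0], [[0, 0, -0.06], 0, 0], [[0, 0, -0.06], 0, 0]]'

```text
time_s: 22.95
ee_pos: [0.525, -0.245, 0.1049]
tcp_rot: [0.605, 0.796, -0.0, 0.0]
ft_force: [-0.6, 0.5, -1.4]
width: 0.0254
gripper_force: 59.5
```

>>> carry_out --series '[[[0, 0, -0.02], 0, 0], [[0, 0, -0.03], 0, 0], [[0, 0, -0.03], 0, 0]]'

```text
time_s: 23.32
ee_pos: [0.5251, -0.2451, 0.1046]
tcp_rot: [0.605, 0.796, -0.0, 0.001]
ft_force: [-2.8, 1.0, 11.1]
width: 0.0256
gripper_force: 60.7
```

>>> carry_out --series '[[[0, 0, 0.02], 0, 0], [[0, 0, 0.02], 0, 0.6], [[0, 0, 0.02], 0, 0.6], [[0, 0, 0.02], 0, 0.6], [[0, 0, 0.02], 0, 0.6]]'

```text
time_s: 23.95
ee_pos: [0.5249, -0.2449, 0.1037]
tcp_rot: [0.605, 0.796, -0.0, -0.0]
ft_force: [0.8, 0.3, 0.0]
width: 0.0515
gripper_force: 0.0
```

>>> carry_out --series '[[[0, 0, 0.1], 0, 0.6], [[0, 0, 0.5], 0, 0.6], [[0, 0, 1], 0, 0.6]]'

```text
time_s: 24.32
ee_pos: [0.5244, -0.2445, 0.1844]
tcp_rot: [0.605, 0.796, -0.0, -0.001]
ft_force: [0.1, 0.0, 0.4]
width: 0.0513
gripper_force: 0.0
```

>>> carry_out --series '[[[-0.3, 0, 0.5], 0, 0.6], [[-1, 0, 0.5], 0, 0.6], [[-1, 0, 0.5], 0, 0.6], [[-1, 0, 0.5], 0, 0.6]]'

```text
time_s: 24.82
ee_pos: [0.4454, -0.2454, 0.2246]
tcp_rot: [0.605, 0.796, 0.0, 0.001]
ft_force: [-0.2, -0.5, 0.6]
width: 0.051
gripper_force: 0.0
```

Run:
```python
from h import *
s=readout.sense();print(s['ee_pos'],s['ft_force'],s['width'],s['time_s'])
save('scene','s7.png');_,w=save('wrist','w7.png')
u,v=proj(w,[.525,-.2445,.09]).astype(int);v=max(v,75);u=min(max(u,100),540); print(u,v)
a=cv2.imread('pics/s7.png'); b=cv2.imread('pics/w7.png')
R=lambda x:cv2.resize(x,(400,300),interpolation=cv2.INTER_CUBIC)
cv2.imwrite('pics/c7.png',np.vstack([np.hstack([R(a[145:220,345:445]),R(b[v-75:v+75,u-100:u+100])]),np.hstack([R(a[285:405,190:350]),R(a)])]))
```

```text
[ 0.44539411 -0.24537416  0.22462019] [-0.16457286 -0.45404301  0.57781194] 0.05095522594546144 24.825
411 248
```

View pics/c7.png

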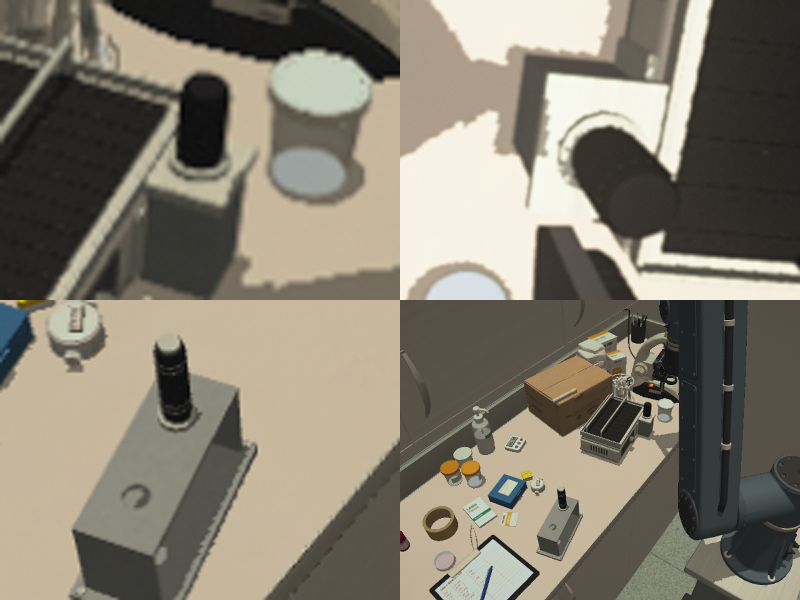

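The pin's flange sits flat on the tab, the drift stands in the stand with its collar down, and the bystanders haven't moved.

```bash
python3 -c "
from h import *
print(ticket.hand_in())"
```

```text
the job is handed in; nothing more can be done
None
```

The job is handed in: the drift drew the tray into line, the transit pin is fully home with its flange flat on the tray, the drift is back in its stand hole, and the other things were not touched (about 25 s of the 72 s used).

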